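# Reload the analyser's reagent lanes with the push stick and start it

## Robot

A 7-joint arm with a two-finger parallel gripper is mounted at the origin on the work surface. World frame = base frame: x ahead of the robot, y to its left, z up, the work surface at z = 0. Lengths are in m, angles in rad, forces in N, time in s.
With the tool pointing down it reaches from about 0.4 to 0.875 m from the base axis. Payload 19.3 kg.
Tool frame: the origin (TCP) lies midway between the tips of the shut fingers; the grasp point (between the pads) lies 19 mm behind it; z points along the fingers, y is the line along which they close (so a half turn about z gives the same grasp; the last joint's range is limited). The gripper opens to 85 mm and grips with 20 to 120 N. Pads are 22 mm wide; open, the fingers measure 114 mm over their backs; the gripper's body (76 mm by 85 mm) begins 54 mm behind the grasp point. The pads swing forward as they close: fully open they stand 13 mm farther back than shut.
Start: joints at [-1.404, 0.521, -0.036, 1.599, 0.021, 1.021, -0.113], TCP at [0.147, 0.608, 0.231] pointing down, gripper open.
Joint ranges: [-2.91, 2.91], [-0.3, 2.13], [-1.5, 1.42], [0.17, 2.43], [-1.26, 4.41], [0.16, 1.93], [-2.52, 2.52]. Speed limits (rad/s): [1.89, 1.89, 2.39, 2.39, 3.01, 3.01, 3.01].

## Interface

Orientations are given as [roll, pitch, yaw] about the fixed x, y, z axes, in that order (R = Rz(yaw) Ry(pitch) Rx(roll)).
In Python, from plant import ctrl gives the robot as it stands.
- The arm moves only by the tool step_arm, never from a script. Its argument "increments" is a list that holds one entry, the list of rows, each a list of 5 numbers: the shift along the tool's x, y, z in m, then the turn about the tool's z in degrees, then the opening, from -1 (shut) to 1 (fully open). In form: [[[dx, dy, dz, spin, gripper], ...]]. A call has 1 to 10 rows; each row is the pose to reach, as a shift and turn from the pose commanded when the call began, along the tool's axes at that moment; what a row does not reach only later rows make up. A row lasts 1/12 s, in which the tool goes at most 41.7 mm and 7.16 degrees, less where a joint would pass 70% of its speed; a pose out of reach is approached as far as the arm can. A call with a gripper value outside its range is refused whole. The fingers move at their own pace and stop on an object; "newtons" is the grip in N (left out, the last holds). Time passes only in rows, so rows that repeat a pose let the fingers close. It gives the time, the measured TCP pose, the force, the opening and the grip force at its end, in the units of the state.
- ctrl.state(): the state, without advancing time (a new reading comes with each control period).
- ctrl.grab_frame(name): name is "scene" or "side" or "wrist"; returns a dict with "frame" (480x640x3 uint8, blue, green, red), "depth" (480x640 float32, m along the optical axis (not along the pixel's ray), 0 where there is no reading), "camera_matrix" (3x3 intrinsics, pixels), "R" (3x3) and "t" (3): a world point X has camera coordinates R X + t. Camera axes: x right, y down, z forward; pixel columns grow to the right and rows downward; lengths in m; the calibration is good to about 2 mm. A picture is of the moment at which its call begins.
- ctrl.finish_job(): hands the job in; it is judged then, once.
The state is a dict: "time": time; "q": joint angles; "joint_vel": joint speeds; "effort": joint torques, N m; "tool_pos": TCP position; "ee_rot": TCP orientation; "wrist_force": force on the tool from outside, world axes, zero at the start; "torque": the same for the moment, N m; "opening": opening from 0.0 (shut) to 1.0 (fully open); "grasp_force": force on a finger pad.
Only numpy, scipy, OpenCV 4.12 (cv2) and the standard library are available. Lean on these libraries where they do the work, as an engineer would, in place of code of your own. Each camera call takes 0.05 s, during which the arm holds its last target. There are 200 camera calls.

## Task

Clear the spent grey-topped cartridges from the analyser's deck into the yellow waste tub and load every fresh coloured cartridge: set it flat in the lane of its own colour, black nose towards the guard, and feed it in under the clear needle guard with the push stick until the nose is fully home against the stop; once a fresh cartridge's nose is under the guard, only the stick may touch it, never the fingers. When all that is done, press the green START button fully down and let it come up again. The push stick must finish back in its trough as it lay at first, and the other things on the bench are to be left alone.

Things in the scene. Friction and masses are not known exactly. Their poses are not given: they have to be found in the camera images.
- analyser: Bench-top analyser, fixed. Frame: origin on the bench below the front edge of its clear guard, on the middle lane; x = feeding direction (in under the guard), y to the left of it, z up. A grey loading deck, floor 12 mm above the bench, 190 mm wide, runs from x=-150 to +165 mm with three lanes along x. White cabinet, 250 mm tall, behind x=178 mm; console 55 mm high at y=-97 to -165, x=-50 to 180 mm
- guard (a point): middle of the lower front edge of the clear fixed guard, 36 mm above the deck floor; axes as the analyser's. The guard covers all lanes from here (x=0) to x=170 mm, its top 53 mm above the bench; the lanes before x=0 are open from above. A colour flash over each lane
- stop (a point): middle of the face of the steel stop across the inner end of all lanes, at x=165 mm in the analyser's frame, facing -x; axes as the analyser's. A cartridge is home with its nose against it, its tail then 65 mm inside the guard's front edge
- start (a joint): travel of the green START button on the console, m: 0 up, 0.006 fully down; a spring returns it, fully down takes about 5 N
- start_top (a point): centre of the top face of the START button (15 mm radius, presses straight down), on the console
- lane_red (a point): point on the floor of the red lane, on its centre line, below the guard's front edge, at y=+60 mm in the analyser's frame; axes as the analyser's. The lane is 42 mm wide between ribs 6 mm high (18 mm wide between lanes, 14 mm outside), with a red flash on its floor at the outer end
- cart_red: reagent cartridge with a red top, white body, black narrower nose: 100 mm long (x) x 34 mm wide (y) x 28 mm high (z), 0.08 to 0.17 kg, rigid. Origin at the centre of its underside; x points to the nose, whose flat end face is at x=+50 mm. The last 16 mm at the nose is 24 mm wide and 24 mm high. May be absent (None)
- lane_yellow (a point): point on the floor of the yellow lane, on its centre line, below the guard's front edge, at y=+0 mm in the analyser's frame; axes as the analyser's. The lane is 42 mm wide between ribs 6 mm high (18 mm wide between lanes, 14 mm outside), with a yellow flash on its floor at the outer end
- cart_yellow: reagent cartridge with a yellow top, white body, black narrower nose: 100 mm long (x) x 34 mm wide (y) x 28 mm high (z), 0.08 to 0.17 kg, rigid. Origin at the centre of its underside; x points to the nose, whose flat end face is at x=+50 mm. The last 16 mm at the nose is 24 mm wide and 24 mm high. May be absent (None)
- lane_blue (a point): point on the floor of the blue lane, on its centre line, below the guard's front edge, at y=-60 mm in the analyser's frame; axes as the analyser's. The lane is 42 mm wide between ribs 6 mm high (18 mm wide between lanes, 14 mm outside), with a blue flash on its floor at the outer end
- cart_blue: reagent cartridge with a blue top, white body, black narrower nose: 100 mm long (x) x 34 mm wide (y) x 28 mm high (z), 0.08 to 0.17 kg, rigid. Origin at the centre of its underside; x points to the nose, whose flat end face is at x=+50 mm. The last 16 mm at the nose is 24 mm wide and 24 mm high. May be absent (None)
- spent_red: spent cartridge lying on the open deck in the red lane at the start: same shape, size and frame as a fresh one, but with a grey top and pierced wells, 0.10 kg. May be absent (None)
- spent_yellow: spent cartridge lying on the open deck in the yellow lane at the start: same shape, size and frame as a fresh one, but with a grey top and pierced wells, 0.10 kg. May be absent (None)
- spent_blue: spent cartridge lying on the open deck in the blue lane at the start: same shape, size and frame as a fresh one, but with a grey top and pierced wells, 0.10 kg. May be absent (None)
- bin: yellow open waste tub, fixed: 170 mm (x) x 130 mm (y) x 60 mm high, walls 4 mm; origin at the centre of its underside
- stick: push stick, 0.11 kg: flat orange bar 26 mm wide, 10 mm thick, with a black upright handle. Origin on the bar's underside below the middle of the handle; x points to the pushing tip. The bar runs from x=-50 to +150 mm and ends in a foot 30 mm wide, 22 mm high. Handle 52 mm long (x), 14 mm thick (y), top 62 mm above the underside; grip it from above. The handle does not pass under the guard
- stick_tip (a point): middle of the flat pushing face at the tip of the stick, 150 mm ahead of the handle's middle
- rest: grey trough on the bench, fixed, in which the push stick lies at the start and must lie at the end. Frame: origin on the bench below where the stick's handle lies, x towards where the tip lies. Floor 6 mm above the bench; inside 42 mm wide and from x=-67 to +167 mm, walls 8 mm above the floor
- reagent: white reagent bottle with yellow cap, 64 mm across, 130 mm tall, a bystander; origin at the centre of its underside
- tipbox: blue pipette-tip box with clear lid, 75 x 100 x 63 mm, a bystander; origin at the centre of its underside
- beaker: glass beaker, 60 mm across, 70 mm tall, a bystander; origin at the centre of its underside
- mouse: black computer mouse, 100 x 58 x 30 mm, a bystander; origin at the centre of its underside
- vial: small capped vial, 28 mm across, 50 mm tall, a bystander; origin at the centre of its underside
- marker: white marker pen with blue cap, 130 mm long, 13 mm thick, lying, a bystander; origin at the centre of its underside

How it is judged:
On the way, in this order (a step that is already met when the one before it is completed fails the run):
1. every spent cartridge is in the waste tub and every fresh one is home in the lane of its own colour, nose against the stop (x of each of cart_red, cart_yellow, cart_blue in the frame of analyser above 0.108 m and x of stop in the frame of cart_red above 0.03 m and y of cart_red in the frame of analyser between 0.048 and 0.072 m and z of each of cart_red, cart_yellow, cart_blue in the frame of analyser below 0.018 m and angle between each of cart_red, cart_yellow, cart_blue's own z axis and vertical below 0.12 rad and x of stop in the frame of cart_yellow above 0.03 m and y of cart_yellow in the frame of analyser between -0.012 and 0.012 m and x of stop in the frame of cart_blue above 0.03 m and y of cart_blue in the frame of analyser between -0.072 and -0.048 m and x of spent_red in the frame of bin between -0.085 and 0.085 m and y of spent_red in the frame of bin between -0.065 and 0.065 m and z of each of spent_red, spent_yellow, spent_blue in the frame of bin below 0.06 m and x of spent_yellow in the frame of bin between -0.085 and 0.085 m and y of spent_yellow in the frame of bin between -0.065 and 0.065 m and x of spent_blue in the frame of bin between -0.085 and 0.085 m and y of spent_blue in the frame of bin between -0.065 and 0.065 m), for 0.2 s.
2. the START button is pressed fully down (value of joint start above 0.005 m), for 0.05 s.
At the end, for the whole second after the job is handed in: All spent cartridges in the tub; each fresh one flat in its colour's lane (12 mm of its centre line), nose within 7 mm of the stop; START was then pressed 5 mm or more and is up; the stick lies flat in its trough, handle up and within 25 mm of its place, tip at the tip end (all of step 1 and value of joint start below 0.001 m and horizontal distance between stick and rest below 0.025 m and x of stick_tip in the frame of rest above 0.12 m and z of stick in the frame of rest below 0.012 m and angle between stick's own z axis and vertical below 0.1 rad and linear speed of stick below 0.02 m/s); the robot touches nothing.
It fails at once if the fingers touch the red cartridge while its nose is 20 mm or more under the guard (x of cart_red in the frame of analyser above -0.03 m and z of cart_red in the frame of analyser below 0.03 m and contact force between the fingers and cart_red above 0.5 N).
It fails at once if the fingers touch the yellow cartridge while its nose is 20 mm or more under the guard (x of cart_yellow in the frame of analyser above -0.03 m and z of cart_yellow in the frame of analyser below 0.03 m and contact force between the fingers and cart_yellow above 0.5 N).
It fails at once if the fingers touch the blue cartridge while its nose is 20 mm or more under the guard (x of cart_blue in the frame of analyser above -0.03 m and z of cart_blue in the frame of analyser below 0.03 m and contact force between the fingers and cart_blue above 0.5 N).
It fails at once if a bystander is pushed more than 40 mm from its place (distance of any of reagent, tipbox, beaker, mouse, vial, marker from where it was at the start of the episode above 0.04 m).
It fails at once if an upright bystander is tipped over (angle between any of reagent, beaker, vial's own z axis and vertical above 0.6 rad).
Of spent_red, spent_yellow, spent_blue only 1 to 2 are there at a start; the rules pass over those that are not, and their reading is None.
Of cart_red, cart_yellow, cart_blue only 2 to 3 are there at a start; the rules pass over those that are not, and their reading is None.
At some moment in a run one of cart_red, cart_yellow, cart_blue may be knocked a few centimetres aside while the robot is not near it.
Once in a run the grip may slacken for a moment while it holds something.
It also fails if it takes over 210 s, if anything falls off the work surface, if the arm or the gripper's body presses on something with over 40 N, if the wrist force passes 120 N, or if a joint passes its speed limit or range.

## Working session

There is one attempt and no reset: what is moved stays moved. The work goes in short steps, Python scripts to look and compute and a tool call to move; the robot and the scene stay as the last step left them, time stands still between calls to the robot, and variables do not carry over. Pictures are saved under pics/ and viewed, at most 14 in all, crops included, and the job is handed in when it is done.

Besides the shell and the picture viewer there is one more tool, called after "Call:" as name(argument=value, ...), one argument or row to a line, values as JSON. step_arm: Moves the arm, as the interface text tells. Its arguments: {"type":"object","properties":{"increments":{"type":"array"},"newtons":{"type":"number"}},"required":["increments"]}

```bash
ls; mkdir -p pics; cat > h.py <<'E'
import numpy as np, cv2
from plant import ctrl
def grab(n,save=None):
    f=ctrl.grab_frame(n)
    f={k:(np.array(v) if k!='x' else v) for k,v in f.items()}
    if save: cv2.imwrite('pics/'+save,f['frame'])
    np.savez('/tmp/%s.npz'%n,**f)
    return f
def load(n): return dict(np.load('/tmp/%s.npz'%n))
def ray(f,uv,z):
    uv=np.atleast_2d(uv).astype(float)
    d=np.c_[uv,np.ones(len(uv))]@np.linalg.inv(f['camera_matrix']).T@f['R']
    c=-f['R'].T@f['t']
    return c+d*((z-c[2])/d[:,2])[:,None]
def cloud(f):
    v,u=np.mgrid[:480,:640]; d=f['depth']
    p=np.stack([u*d,v*d,d],-1)@np.linalg.inv(f['camera_matrix']).T
    return (p-f['t'])@f['R']
E
python3 - <<'E'
from h import *
s=ctrl.state();print({k:np.round(v,3) for k,v in s.items()})
for n in('scene','side','wrist'):
    f=grab(n,n+'0.png'); print(n,np.round(-f['R'].T@f['t'],3),np.round(f['R'],2).tolist())
E
```

```text
pics
{'time': np.float64(0.0), 'q': array([-1.404,  0.522, -0.036,  1.6  ,  0.021,  1.021, -0.113]), 'joint_vel': array([ 0.002,  0.001, -0.001, -0.   , -0.   , -0.001,  0.   ]), 'effort': array([-0.0000e+00, -9.2711e+01,  1.9800e+00, -3.6993e+01,  1.8000e-02,
        8.0000e-03,  0.0000e+00]), 'tool_pos': array([0.147, 0.607, 0.231]), 'ee_rot': array([-3.14 ,  0.   ,  2.905]), 'wrist_force': array([-0.792, -0.418, -0.374]), 'torque': array([ 0.03 , -0.048,  0.026]), 'grasp_force': np.float64(0.0), 'opening': np.float64(0.995)}
scene [ 0.951 -0.787  0.963] [[0.86, 0.51, -0.01], [0.35, -0.61, -0.71], [-0.37, 0.6, -0.71]]
side [ 0.066 -0.63   0.714] [[0.78, -0.62, -0.0], [-0.41, -0.52, -0.75], [0.46, 0.59, -0.66]]
wrist [0.071 0.626 0.374] [[0.24, 0.97, 0.0], [0.93, -0.22, 0.3], [0.3, -0.07, -0.95]]
```

View pics/scene0.png

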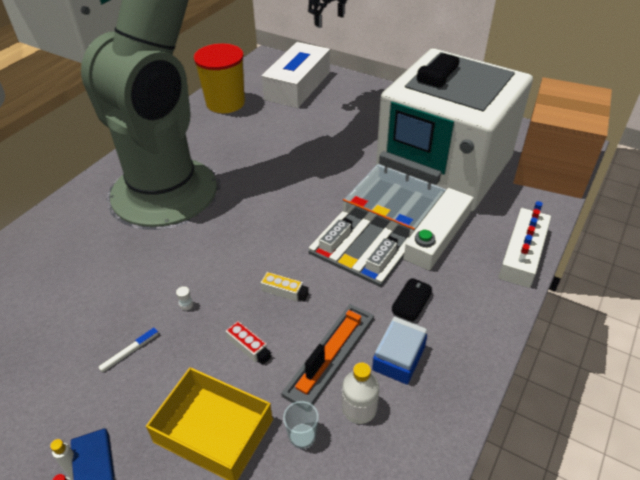

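View pics/side0.png

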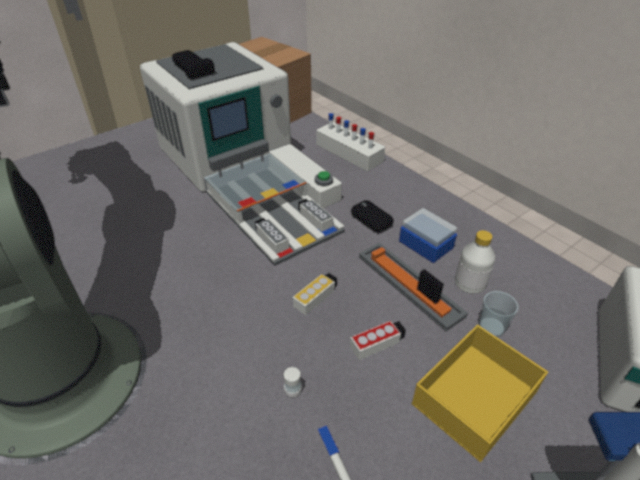

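The scene view shows spent cartridges in the red (335,235) and blue (381,255) lanes. Fresh yellow is at (284,285), red at (249,340), the stick at (330,350) and the tub at (210,425). No fresh blue is visible.

```bash
python3 - <<'E'
from h import *
rng={'red':[((0,140,90),(8,255,255)),((172,140,90),(180,255,255))],'yel':[((18,120,110),(32,255,255))],'blue':[((108,130,80),(125,255,255))],'orange':[((9,170,120),(16,255,255))],'green':[((50,100,50),(80,255,255))],'black':[((0,0,0),(180,255,35))]}
for n in('scene','side'):
    f=load(n);P=cloud(f);h=cv2.cvtColor(f['frame'],cv2.COLOR_BGR2HSV)
    for c,rs in rng.items():
        m=sum(cv2.inRange(h,a,b) for a,b in rs)
        k,l,st,ce=cv2.connectedComponentsWithStats((m>0).astype(np.uint8))
        for i in range(1,k):
            if st[i,4]<25: continue
            p=P[(l==i)&(f['depth']>0)]
            if len(p)<5: continue
            md=np.median(p,0)
            if md[2]>.2 or md[2]<-.02 : continue
            q=p[np.abs(p[:,2]-md[2])<.01][:,:2]; w,V=np.linalg.eigh(np.cov((q-q.mean(0)).T))
            print(n,c,ce[i].round(),st[i,4],'med',md.round(3),'mean',p.mean(0).round(3),'zmax',p[:,2].max().round(3),'ax',np.degrees(np.arctan2(V[1,1],V[0,1])).round(1),'len',np.sqrt(12*w).round(3))
E
```

```text
scene red [218.  56.] 1061 med [-0.117  0.414  0.161] mean [-0.136  0.437  0.146] zmax 0.167 ax 125.1 len [0.125 0.133]
scene red [359. 201.] 105 med [0.486 0.16  0.053] mean [0.486 0.161 0.053] zmax 0.057 ax 179.4 len [0.025 0.036]
scene red [536. 212.] 46 med [0.866 0.281 0.092] mean [0.866 0.283 0.091] zmax 0.097 ax 99.1 len [0.013 0.022]
scene red [531. 230.] 47 med [0.873 0.221 0.092] mean [0.873 0.223 0.091] zmax 0.095 ax 93.7 len [0.012 0.018]
scene red [525. 248.] 52 med [0.878 0.161 0.092] mean [0.878 0.162 0.09 ] zmax 0.096 ax 99.3 len [0.011 0.018]
scene red [323. 252.] 68 med [0.478 0.005 0.012] mean [0.478 0.005 0.012] zmax 0.017 ax 175.5 len [0.015 0.036]
scene red [245. 336.] 242 med [ 0.47  -0.285  0.028] mean [ 0.47  -0.284  0.028] zmax 0.033 ax 168.1 len [0.036 0.083]
scene yel [ 9. 47.] 31 med [-0.962  0.297  0.034] mean [-0.961  0.299  0.034] zmax 0.04 ax 96.2 len [0.026 0.071]
scene yel [18. 58.] 53 med [-0.863  0.26   0.034] mean [-0.866  0.258  0.034] zmax 0.039 ax 124.2 len [0.042 0.07 ]
scene yel [ 5. 64.] 35 med [-0.868  0.208  0.034] mean [-0.867  0.207  0.
[... 4371 characters left out ...]
ge [410. 283.] 736 med [ 0.618 -0.22   0.014] mean [ 0.619 -0.226  0.014] zmax 0.032 ax 87.3 len [0.025 0.199]
side green [323. 175.] 74 med [0.669 0.108 0.075] mean [0.669 0.109 0.074] zmax 0.079 ax -164.8 len [0.022 0.026]
side black [372. 217.] 644 med [ 0.694 -0.038  0.026] mean [ 0.697 -0.036  0.024] zmax 0.032 ax 97.5 len [0.049 0.089]
side black [430. 286.] 442 med [ 0.615 -0.278  0.05 ] mean [ 0.616 -0.278  0.049] zmax 0.07 ax 90.9 len [0.006 0.051]
side black [401. 329.] 36 med [ 0.518 -0.3    0.022] mean [ 0.519 -0.3    0.02 ] zmax 0.025 ax 76.8 len [0.006 0.021]
side black [ 84. 367.] 285 med [ 0.051 -0.069  0.066] mean [ 0.045 -0.064  0.066] zmax 0.072 ax -144.1 len [0.027 0.122]
```

Call:
step_arm(
  increments=[
    [[0,0,-0.17,0,1],[0,0,-0.17,0,1],[0,0,-0.17,0,1],[0,0,-0.17,0,1],[0,0,-0.17,0,1],[-0.26,-0.26,-0.17,0,1],[-0.26,-0.26,-0.17,0,1],[-0.26,-0.26,-0.17,0,1],[-0.26,-0.26,-0.17,0,1],[-0.26,-0.26,-0.17,0,1]],
  ],
)

```text
time: 0.98
tool_pos: [0.2559, 0.4278, 0.4011]
ee_rot: [-3.141, -0.0, 2.905]
wrist_force: [0.2, 0.1, 0.1]
opening: 1.003
grasp_force: 0.0
```

Call:
step_arm(
  increments=[
    [[-0.38,-0.37,0,79,1],[-0.38,-0.37,0,79,1],[-0.38,-0.37,0,79,1],[-0.38,-0.37,0,79,1],[-0.38,-0.37,0,79,1],[-0.38,-0.37,0,79,1],[-0.38,-0.37,0,79,1],[-0.38,-0.37,0,79,1],[-0.38,-0.37,0,79,1],[-0.38,-0.37,0,79,1]],
  ],
)

```text
time: 1.82
tool_pos: [0.4778, 0.0751, 0.4015]
ee_rot: [3.141, -0.0, 1.649]
wrist_force: [0.4, -0.0, 0.7]
opening: 1.001
grasp_force: 0.0
```

Call:
step_arm(
  increments=[
    [[-0.105,0.02,0.04,7.1,1],[-0.105,0.02,0.04,7.1,1],[-0.105,0.02,0.04,7.1,1],[-0.105,0.02,0.04,7.1,1],[-0.105,0.02,0.04,7.1,1],[-0.105,0.02,0.04,7.1,1]],
  ],
)

```text
time: 2.32
tool_pos: [0.506, -0.0253, 0.3612]
ee_rot: [-3.141, -0.0, 1.531]
wrist_force: [0.2, 0.0, -0.2]
opening: 1.0
grasp_force: 0.0
```

```bash
python3 - <<'E'
from h import *
f=grab('wrist','w1.png')
s=ctrl.state();print(s['tool_pos'],s['ee_rot'])
E
```

```text
[ 0.50602728 -0.02487289  0.36145663] [ 3.14147509e+00 -3.34498178e-04  1.53199211e+00]
```

View pics/w1.png

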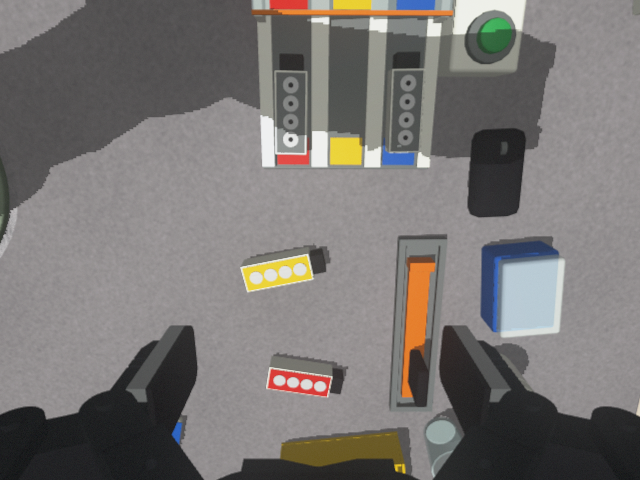

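The wrist view shows the deck with spent red (291,112) and spent blue (406,110), both nose-up towards the guard line (row 12). The deck's front edge is at row 167, yellow is at (278,273), red at (300,383), the stick bar at (420,330) and START at (493,35).

```bash
python3 - <<'E'
from h import *
f=load('wrist');P=cloud(f)
def pr(n,uv,z): print(n,ray(f,uv,z).round(4)[:,:2].tolist())
pr('deck front corners z12',[(263,167),(429,167)],.012)
pr('lane ribs',[(312,30),(312,160),(329,30),(329,160),(369,30),(366,160)],.018)
pr('guard line',[(258,11),(453,14)],.053)
pr('spentR',[(276,71),(307,72),(305,154),(276,153)],.040)
pr('spentB',[(392,69),(423,69),(422,152),(390,152)],.040)
pr('noses',[(291,54),(406,52)],.036)
pr('button',[(495,35)],.075)
h=cv2.cvtColor(f['frame'],cv2.COLOR_BGR2HSV)
for n,a,b,z,roi in(('yel',(18,100,100),(34,255,255),.028,(230,330,240,300)),('red',(0,100,90),(8,255,255),.028,(250,350,350,410)),('stick',(5,150,120),(16,255,255),.016,(395,445,240,410)),('green',(50,100,40),(80,255,255),.075,(460,530,5,70))):
    m=cv2.inRange(h,a,b);x0,x1,y0,y1=roi
    k=np.zeros_like(m);k[y0:y1,x0:x1]=m[y0:y1,x0:x1]
    c=max(cv2.findContours(k,0,2)[0],key=cv2.contourArea)
    c=cv2.convexHull(c)
    r=cv2.minAreaRect(ray(f,c[:,0],z)[:,:2].astype(np.float32)*1000);print(n,np.round(r[0],1),np.round(r[1],1),round(r[2],1))
    mm=k>0;print('  depth med',np.median(P[mm],0).round(4))
E
```

```text
deck front corners z12 [[0.443, -0.0034], [0.6342, -0.0111]]
lane ribs [[0.5058, 0.1355], [0.4999, 0.0029], [0.5235, 0.1348], [0.5192, 0.0021], [0.5649, 0.1331], [0.5611, 0.0004]]
guard line [[0.4555, 0.1479], [0.6409, 0.1379]]
spentR [[0.4677, 0.0957], [0.4992, 0.0935], [0.4931, 0.0118], [0.462, 0.0141]]
spentB [[0.5856, 0.0928], [0.6171, 0.0916], [0.6189, 0.0089], [0.5846, 0.0102]]
noses [[0.4837, 0.1114], [0.6002, 0.1085]]
button [[0.674, 0.115]]
yel [ 451.8 -128.6] [79.5 29.8] 9.4
  depth med [ 0.4524 -0.1271  0.0287]
red [ 469.9 -283.8] [29.6 79.4] 78.2
  depth med [ 0.4697 -0.2816  0.0285]
stick [ 626.  -221.4] [197.2  32.6] 88.7
  depth med [ 0.6222 -0.1933  0.0159]
green [674. 115.] [29.  28.3] 21.8
  depth med [0.6731 0.1151 0.0769]
```

Call:
step_arm(
  increments=[
    [[0.084,-0.028,0.12,0,0.4],[0.084,-0.028,0.12,0,0.4],[0.084,-0.028,0.12,0,0.4],[0.084,-0.028,0.28,0,0.4],[0.084,-0.028,0.28,0,0.4],[0.084,-0.028,0.28,0,0.4],[0.084,-0.028,0.28,0,0.4],[0.084,-0.028,0.28,0,0.4],[0.084,-0.028,0.28,0,0.4]],
  ],
)

```text
time: 3.12
tool_pos: [0.4795, 0.0604, 0.0786]
ee_rot: [-3.137, 0.001, 1.533]
wrist_force: [-0.2, -0.2, -0.2]
opening: 0.697
grasp_force: 0.0
```

Call:
step_arm(
  increments=[
    [[0,0,0.03,0,0.4],[0,0,0.06,0,0.4],[0,0,0.063,0,0.4],[0,0,0.063,0,0.4],[0,0,0.063,0,-1],[0,0,0.063,0,-1],[0,0,0.063,0,-1],[0,0,0.063,0,-1],[0,0,0.063,0,-1]],
  ],
  newtons=60,
)

```text
time: 3.87
tool_pos: [0.4825, 0.0597, 0.0204]
ee_rot: [3.139, -0.001, 1.531]
wrist_force: [-5.0, -0.2, 18.8]
opening: 0.383
grasp_force: 58.5
```

Call:
step_arm(
  increments=[
    [[0,0,-0.03,0,-1],[0,0,-0.07,0,-1],[0,0,-0.11,0,-1],[0,0,-0.15,0,-1],[-0.02,0.0,-0.19,0,-1],[-0.05,0.01,-0.21,0,-1],[-0.09,0.01,-0.21,0,-1],[-0.13,0.02,-0.21,0,-1],[-0.17,0.02,-0.21,0,-1],[-0.21,0.03,-0.21,0,-1]],
  ],
)

```text
time: 4.7
tool_pos: [0.5018, -0.1535, 0.2301]
ee_rot: [3.14, -0.001, 1.531]
wrist_force: [2.3, 0.4, -0.9]
opening: 0.388
grasp_force: 61.6
```

Call:
step_arm(
  increments=[
    [[-0.28,0.04,0,87,-1],[-0.28,0.04,0,87,-1],[-0.28,0.04,0,87,-1],[-0.28,0.04,0,87,-1],[-0.28,0.04,0,87,-1],[-0.28,0.04,0,87,-1],[-0.28,0.04,0,87,-1],[-0.28,0.04,0,87,-1],[-0.28,0.04,0,87,-1],[-0.28,0.04,0,87,-1]],
  ],
)

```text
time: 5.53
tool_pos: [0.5315, -0.4335, 0.2298]
ee_rot: [3.141, -0.001, 0.274]
wrist_force: [0.2, 0.5, -1.3]
opening: 0.386
grasp_force: 61.5
```

```bash
python3 - <<'E'
from h import *
f=grab('scene','s2.png');g=grab('wrist','w2.png')
cv2.imwrite('pics/c2.png',np.hstack([cv2.resize(x['frame'],(400,300)) for x in(f,g)]))
P=cloud(f);h=cv2.cvtColor(f['frame'],cv2.COLOR_BGR2HSV)
m=cv2.inRange(h,(18,120,80),(32,255,255))>0
q=P[m&(P[...,2]>.052)&(P[...,2]<.068)&(P[...,1]<-.35)][:,:2]
print('rim',len(q),cv2.minAreaRect((q*1000).astype(np.float32)))
E
```

```text
rim 1131 ((526.9492797851562, -464.9641418457031), (171.61819458007812, 132.45452880859375), 4.880785942077637)
```

View pics/c2.png

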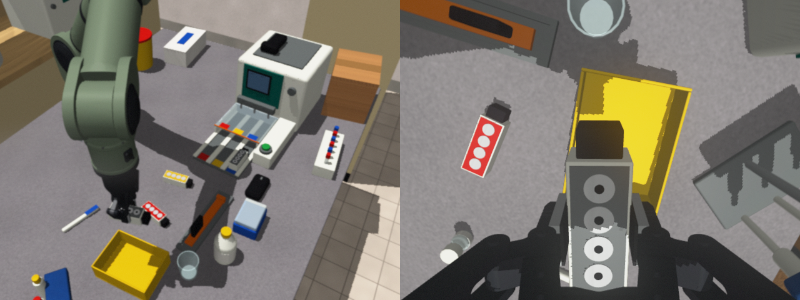

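The scene half shows the held spent cartridge over the tub. The wrist half shows it gripped straight between the fingers, with red still lying at left.

Call:
step_arm(
  increments=[
    [[-0.007,0.004,0.04,10.7,-1],[-0.007,0.004,0.08,10.7,-1],[-0.007,0.004,0.12,10.7,-1],[-0.007,0.004,0.162,10.7,-1],[-0.007,0.004,0.162,10.7,-1],[-0.007,0.004,0.162,10.7,0.3],[-0.007,0.004,0.162,10.7,0.3],[-0.007,0.004,0.162,10.7,0.3],[-0.007,0.004,0.162,10.7,0.3],[-0.007,0.004,0.162,10.7,0.3]],
  ],
)

```text
time: 6.47
tool_pos: [0.5269, -0.4393, 0.0682]
ee_rot: [3.14, -0.002, 0.095]
wrist_force: [0.1, -0.1, -0.3]
opening: 0.654
grasp_force: 0.0
```

Call:
step_arm(
  increments=[
    [[0,0,-0.04,0,0.3],[0,0,-0.08,0,0.3],[0,0,-0.12,0,0.3],[0,0,-0.162,0,0.3],[0,0,-0.162,-83,0.3],[0,0,-0.162,-83,0.3],[0,0,-0.162,-83,0.3],[0,0,-0.162,-83,0.3],[0,0,-0.162,-83,0.3],[0,0,-0.162,-83,0.3]],
  ],
)

```text
time: 7.3
tool_pos: [0.5261, -0.439, 0.2293]
ee_rot: [3.141, -0.0, 0.851]
wrist_force: [-0.4, 0.3, 0.5]
opening: 0.649
grasp_force: 0.0
```

Call:
step_arm(
  increments=[
    [[0.419,-0.267,0,-40,0.3],[0.419,-0.267,0,-40,0.3],[0.419,-0.267,0,-40,0.3],[0.419,-0.267,0,-40,0.3],[0.419,-0.267,0,-40,0.3],[0.419,-0.267,0,-40,0.3],[0.419,-0.267,0,-40,0.3],[0.419,-0.267,0,-40,0.3],[0.419,-0.267,0,-40,0.3],[0.419,-0.267,0,-40,0.3]],
  ],
)

```text
time: 8.13
tool_pos: [0.5923, -0.0257, 0.2294]
ee_rot: [3.14, -0.0, 1.542]
wrist_force: [0.2, -0.4, -0.3]
opening: 0.646
grasp_force: 0.0
```

Call:
step_arm(
  increments=[
    [[0.04,0.007,0,0,0.2],[0.078,0.007,0.03,0,0.2],[0.078,0.007,0.07,0,0.2],[0.078,0.007,0.11,0,0.2],[0.078,0.007,0.15,0,0.2],[0.078,0.007,0.18,0,0.2],[0.078,0.007,0.206,0,0.2],[0.078,0.007,0.206,0,0.2],[0.078,0.007,0.206,0,0.2]],
  ],
)

```text
time: 8.88
tool_pos: [0.6014, 0.0498, 0.0226]
ee_rot: [-3.141, 0.001, 1.542]
wrist_force: [0.6, -0.9, 0.7]
opening: 0.599
grasp_force: 0.0
```

Call:
step_arm(
  increments=[
    [[0,0,0,0,-1],[0,0,0,0,-1],[0,0,0,0,-1],[0,0,0,0,-1],[0,0,0,0,-1],[0,0,-0.03,0,-1],[0,0,-0.07,0,-1],[0,0,-0.11,0,-1],[0,0,-0.15,0,-1],[0,0,-0.19,0,-1]],
  ],
)

```text
time: 9.72
tool_pos: [0.6014, 0.05, 0.2164]
ee_rot: [3.139, -0.001, 1.542]
wrist_force: [0.4, 0.7, -1.4]
opening: 0.378
grasp_force: 60.2
```

Call:
step_arm(
  increments=[
    [[-0.544,-0.064,0,0,-1],[-0.544,-0.064,0,0,-1],[-0.544,-0.064,0,0,-1],[-0.544,-0.064,0,0,-1],[-0.544,-0.064,0,0,-1],[-0.544,-0.064,0,0,-1],[-0.544,-0.064,0,0,-1],[-0.544,-0.064,0,0,-1],[-0.544,-0.064,0,0,-1],[-0.544,-0.064,0,0,-1]],
  ],
)

```text
time: 10.55
tool_pos: [0.5405, -0.3641, 0.2147]
ee_rot: [3.139, 0.001, 1.542]
wrist_force: [0.1, -0.2, -0.8]
opening: 0.38
grasp_force: 60.3
```

Call:
step_arm(
  increments=[
    [[-0.14,-0.016,0,83,-1],[-0.14,-0.016,0,83,-1],[-0.14,-0.016,0,83,-1],[-0.14,-0.016,0,83,-1],[-0.14,-0.016,0,83,-1],[-0.14,-0.016,0,83,-1],[-0.14,-0.016,0,83,-1],[-0.14,-0.016,0,83,-1],[-0.14,-0.016,0,83,-1],[-0.14,-0.016,0,83,-1]],
  ],
)

```text
time: 11.38
tool_pos: [0.5213, -0.5015, 0.2147]
ee_rot: [3.14, -0.002, 0.286]
wrist_force: [0.3, 0.3, -1.3]
opening: 0.374
grasp_force: 60.3
```

Call:
step_arm(
  increments=[
    [[0.003,-0.009,0.03,11,-1],[0.003,-0.009,0.07,11,-1],[0.003,-0.009,0.11,11,-1],[0.003,-0.009,0.145,11,-1],[0.003,-0.009,0.145,11,-1],[0.003,-0.009,0.145,11,0.3],[0.003,-0.009,0.145,11,0.3],[0.003,-0.009,0.145,11,0.3],[0.003,-0.009,0.145,11,0.3],[0.003,-0.009,0.145,11,0.3]],
  ],
)

```text
time: 12.22
tool_pos: [0.5218, -0.4925, 0.0691]
ee_rot: [3.14, -0.002, 0.1]
wrist_force: [0.1, -0.4, 0.0]
opening: 0.653
grasp_force: 0.0
```

Call:
step_arm(
  increments=[
    [[0,0,-0.04,0,0.4],[0,0,-0.08,0,0.4],[0,0,-0.12,0,0.4],[0,0,-0.16,0,0.4],[-0.05,-0.11,-0.2,0,0.4],[-0.05,-0.11,-0.2,0,0.4],[-0.05,-0.11,-0.2,0,0.4],[-0.05,-0.11,-0.2,0,0.4]],
  ],
)

```text
time: 12.88
tool_pos: [0.4585, -0.3834, 0.2698]
ee_rot: [-3.139, -0.003, 0.101]
wrist_force: [-0.0, 0.3, 0.2]
opening: 0.703
grasp_force: 0.0
```

```bash
cat > fresh.py <<'E'
from h import *
def find(f,col,z=.028):
    h=cv2.cvtColor(f['frame'],cv2.COLOR_BGR2HSV)
    m={'yel':lambda:cv2.inRange(h,(18,100,90),(34,255,255)),'red':lambda:cv2.inRange(h,(0,100,80),(8,255,255))|cv2.inRange(h,(172,100,80),(180,255,255)),'blue':lambda:cv2.inRange(h,(108,120,80),(125,255,255))}[col]()
    P=cloud(f);out=[]
    m[(np.abs(P[...,2]-z)>.008)]=0
    for c in cv2.findContours(m,0,2)[0]:
        if cv2.contourArea(c)<120: continue
        r=cv2.minAreaRect((ray(f,cv2.convexHull(c)[:,0],z)[:,:2]*1000).astype(np.float32))
        (w,hh),a=r[1],r[2]
        if not(60<max(w,hh)<100 and 20<min(w,hh)<45): continue
        if hh>w:a+=90
        out.append((np.round(r[0],1),np.round(sorted(r[1]),1),round(a,1)))
    return out
E
python3 - <<'E'
from fresh import *
f=grab('scene','s3.png');g=grab('wrist','w3.png')
cv2.imwrite('pics/c3.png',np.hstack([cv2.resize(x['frame'],(400,300)) for x in(f,g)]))
for n,x in(('scene',f),('wrist',g)):
    for c in('red','yel','blue'): print(n,c,find(x,c))
E
```

```text
scene red [(array([ 470.4, -284.5]), array([29.8, 80.9]), 168.2)]
scene yel [(array([ 452.4, -129.3]), array([30.7, 80.8]), 9.0)]
scene blue []
wrist red [(array([ 470.1, -284.1]), array([29.5, 79.8]), 168.0)]
wrist yel [(array([ 452.1, -128.4]), array([30. , 80.1]), 9.5)]
wrist blue []
```

View pics/c3.png

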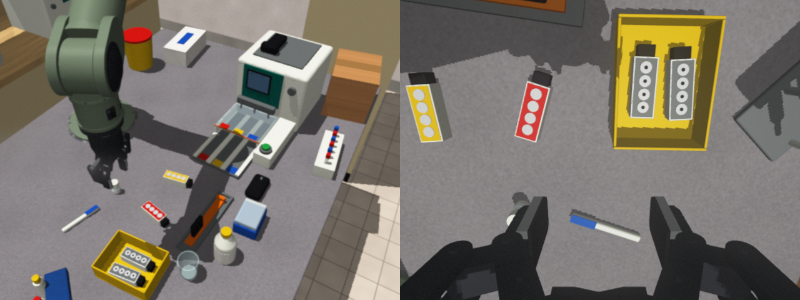

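The scene and wrist views show both spent cartridges lying flat in the tub. Red is at wrist (534,110) and yellow at (422,110), both unmoved.

Call:
step_arm(
  increments=[
    [[0.029,-0.095,0.03,17.8,0.4],[0.029,-0.095,0.06,17.8,0.4],[0.029,-0.095,0.09,17.8,0.4],[0.029,-0.095,0.12,17.8,0.4],[0.029,-0.095,0.16,17.8,0.4],[0.029,-0.095,0.19,17.8,0.4],[0.029,-0.095,0.22,17.8,0.4],[0.029,-0.095,0.25,17.8,0.4],[0.029,-0.095,0.26,17.8,0.4],[0.029,-0.095,0.26,17.8,0.4]],
  ],
)

```text
time: 13.82
tool_pos: [0.479, -0.2907, 0.0053]
ee_rot: [-3.141, 0.003, -0.211]
wrist_force: [-0.3, 0.2, 0.7]
opening: 0.701
grasp_force: 0.0
```

Call:
step_arm(
  increments=[
    [[0,0,0,0,-1],[0,0,0,0,-1],[0,0,0,0,-1],[0,0,0,0,-1],[0,0,0,0,-1],[0,0,-0.03,0,-1],[0,0,-0.07,0,-1],[0,0,-0.11,0,-1],[0,0,-0.15,0,-1],[0,0,-0.15,0,-1]],
  ],
)

```text
time: 14.65
tool_pos: [0.4818, -0.2922, 0.1648]
ee_rot: [3.14, -0.009, -0.211]
wrist_force: [1.1, 0.4, -1.8]
opening: 0.384
grasp_force: 60.7
```

Call:
step_arm(
  increments=[
    [[-0.076,-0.354,0,-99.6,-1],[-0.076,-0.354,0,-99.6,-1],[-0.076,-0.354,0,-99.6,-1],[-0.076,-0.354,0,-99.6,-1],[-0.076,-0.354,0,-99.6,-1],[-0.076,-0.354,0,-99.6,-1],[-0.076,-0.354,0,-99.6,-1],[-0.076,-0.354,0,-99.6,-1],[-0.076,-0.354,0,-99.6,-1],[-0.076,-0.354,0,-99.6,-1]],
  ],
)

```text
time: 15.48
tool_pos: [0.4795, 0.0783, 0.158]
ee_rot: [-3.141, -0.002, 1.053]
wrist_force: [-0.1, 0.9, -1.3]
opening: 0.384
grasp_force: 60.7
```

Call:
step_arm(
  increments=[
    [[0,0,0,-28,-1],[0,0,0,-28,-1],[0,0,0,-28,-1],[0,0,0,-28,-1],[0,0,0,-28,-1]],
  ],
)

```text
time: 15.9
tool_pos: [0.4799, 0.0718, 0.1584]
ee_rot: [3.14, -0.001, 1.534]
wrist_force: [0.6, -0.0, -1.8]
opening: 0.381
grasp_force: 60.7
```

```bash
python3 - <<'E'
from fresh import *
g=grab('wrist','w4.png');f=grab('scene')
s=ctrl.state();print(s['tool_pos'],s['ee_rot'],s['opening'])
b=s['tool_pos'][2]-.007+.028
for z in(b-.006,b,b+.006): print(z,find(g,'red',z),find(f,'red',z))
E
```

```text
[0.47975208 0.07177164 0.15805446] [ 3.14053257e+00 -8.07605997e-04  1.52359971e+00] 0.38434408553832833
0.17305446251472772 [(array([479.3,  61.5]), array([31.1, 74.8]), 87.8)] []
0.17905446251472773 [(array([479.5,  65.7]), array([29.6, 71.3]), 87.8)] [(array([480.2,  58.6]), array([30.6, 78.4]), 86.9)]
0.18505446251472774 [(array([479.6,  69.9]), array([28.2, 67.8]), 87.8)] []
```

View pics/w4.png

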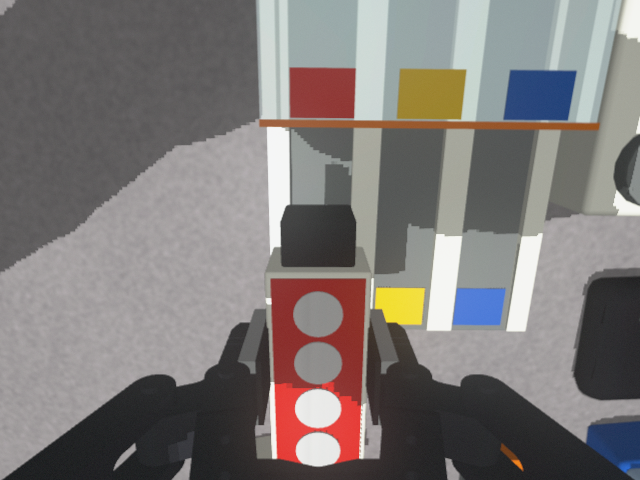

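The wrist view shows red held straight, nose up the lane. The red lane's rib edges are at columns 290 and 354 (row 160), and the guard edge is at row 124.

```bash
python3 - <<'E'
from h import *
f=load('wrist')
print(ray(f,[(290,160),(354,160),(289,240),(380,140),(442,140),(376,286),(424,286),(260,124),(599,126)],.018).round(4)[:,:2].tolist())
print(ray(f,[(260,124),(599,126)],.050).round(4)[:,:2].tolist())
E
```

```text
[[0.4634, 0.1218], [0.5056, 0.1202], [0.4595, 0.0667], [0.5227, 0.1324], [0.563, 0.1308], [0.5205, 0.0296], [0.5553, 0.0283], [0.4454, 0.1453], [0.6639, 0.1358]]
[[0.4496, 0.1459], [0.6434, 0.1375]]
```

Call:
step_arm(
  increments=[
    [[0.003,0.002,0.03,0,-1],[0.003,0.002,0.065,0,-1],[0.003,0.002,0.1,0,-1],[0.003,0.002,0.12,0,-1],[0.003,0.002,0.13,0,-1],[0.003,0.002,0.135,0,-1],[0.003,0.002,0.135,0,-1]],
  ],
)

```text
time: 16.58
tool_pos: [0.4818, 0.0745, 0.0223]
ee_rot: [-3.141, 0.001, 1.526]
wrist_force: [-0.2, -0.1, -1.4]
opening: 0.382
grasp_force: 60.7
```

Call:
step_arm(
  increments=[
    [[0,0,0.002,0,-1],[0,0,0.002,0,-1],[0,0,0.002,0,-1]],
  ],
)

```text
time: 16.83
tool_pos: [0.4822, 0.0751, 0.0212]
ee_rot: [3.14, -0.001, 1.528]
wrist_force: [-0.3, -0.8, -1.4]
opening: 0.389
grasp_force: 60.7
```

Call:
step_arm(
  increments=[
    [[0,0,0,0,0.0],[0,0,0,0,0.1],[0,0,0,0,0.2],[0,0,0,0,0.3],[0,0,-0.03,0,0.3],[0,0,-0.07,0,0.3],[0,0,-0.11,0,0.3],[-0.04,0,-0.15,0,0.3],[-0.08,0,-0.19,0,0.3],[-0.12,0,-0.19,0,0.3]],
  ],
)

```text
time: 17.67
tool_pos: [0.4783, -0.0231, 0.2059]
ee_rot: [3.138, -0.001, 1.531]
wrist_force: [1.4, -0.0, 0.5]
opening: 0.652
grasp_force: 0.0
```

```bash
python3 - <<'E'
from fresh import *
g=grab('wrist','w5.png');f=grab('scene')
s=ctrl.state();print(s['tool_pos'],s['ee_rot'],s['opening'])
for n,x in(('w',g),('s',f)): print(n,find(x,'red',.040),find(x,'red',.028),find(x,'yel',.028))
E
```

```text
[ 0.47791317 -0.0285096   0.20561601] [ 3.13699463e+00 -4.98302249e-05  1.52211235e+00] 0.6491337580355317
w [] [] [(array([ 451.2, -131.5]), array([27.2, 80.2]), 9.3)]
s [(array([482.4,  65. ]), array([29.5, 81.4]), 87.7)] [] [(array([ 452.7, -129.5]), array([30.8, 80.5]), 9.6)]
```

Call:
step_arm(
  increments=[
    [[-0.09,-0.013,0,78,0.4],[-0.09,-0.013,0,78,0.4],[-0.09,-0.013,0,78,0.4],[-0.09,-0.013,0.03,78,0.4],[-0.09,-0.013,0.05,78,0.4],[-0.09,-0.013,0.08,78,0.4],[-0.09,-0.013,0.1,78,0.4],[-0.09,-0.013,0.1,78,0.4],[-0.09,-0.013,0.1,78,0.4],[-0.09,-0.013,0.1,78,0.4]],
  ],
)

```text
time: 18.6
tool_pos: [0.4603, -0.1129, 0.1025]
ee_rot: [-3.142, 0.001, 0.272]
wrist_force: [-0.8, 0.2, -0.3]
opening: 0.702
grasp_force: 0.0
```

Call:
step_arm(
  increments=[
    [[0,0,0,6.5,0.4],[0,0,0,6.5,0.4],[0,0,0,6.5,0.4]],
  ],
)

```text
time: 18.85
tool_pos: [0.4605, -0.1127, 0.1026]
ee_rot: [3.141, 0.001, 0.169]
wrist_force: [0.2, -0.8, -0.5]
opening: 0.695
grasp_force: 0.0
```

```bash
python3 - <<'E'
from fresh import *
g=grab('wrist');f=grab('scene')
s=ctrl.state();print(s['tool_pos'],s['ee_rot'],s['opening'])
for n,x in(('w',g),('s',f)): print(n,find(x,'yel',.028))
E
```

```text
[ 0.46062256 -0.11271774  0.10283496] [-3.14152664e+00 -5.81264491e-05  1.68672442e-01] 0.701801684269896
w [(array([ 451.9, -129.1]), array([29.8, 80. ]), 9.7)]
s [(array([ 453. , -129.3]), array([30.5, 81.3]), 9.6)]
```

Call:
step_arm(
  increments=[
    [[-0.003,0.015,0.02,0,0.4],[-0.003,0.015,0.05,0,0.4],[-0.003,0.015,0.08,0,0.4],[-0.003,0.015,0.094,0,0.4],[-0.003,0.015,0.094,0,0.4],[-0.003,0.015,0.094,0,-1],[-0.003,0.015,0.094,0,-1],[-0.003,0.015,0.094,0,-1],[-0.003,0.015,0.094,0,-1],[-0.003,0.015,0.094,0,-1]],
  ],
)

```text
time: 19.78
tool_pos: [0.4607, -0.1283, 0.0102]
ee_rot: [3.141, -0.002, 0.166]
wrist_force: [-1.9, -1.6, 5.0]
opening: 0.384
grasp_force: 60.1
```

Call:
step_arm(
  increments=[
    [[0,0,-0.03,0,-1],[0,0,-0.07,0,-1],[0,0,-0.11,0,-1],[0,0,-0.14,0,-1],[0,0,-0.14,0,-1]],
  ],
)

```text
time: 20.2
tool_pos: [0.462, -0.1286, 0.1543]
ee_rot: [3.14, -0.007, 0.165]
wrist_force: [0.7, -0.1, -0.7]
opening: 0.382
grasp_force: 60.4
```

Call:
step_arm(
  increments=[
    [[0.111,-0.18,0,-78,-1],[0.111,-0.18,0,-78,-1],[0.111,-0.18,0,-78,-1],[0.111,-0.18,0,-78,-1],[0.111,-0.18,0,-78,-1],[0.111,-0.18,0,-78,-1],[0.111,-0.18,0,-78,-1],[0.111,-0.18,0,-78,-1],[0.111,-0.18,0,-78,-1],[0.111,-0.18,0,-78,-1]],
  ],
)

```text
time: 21.03
tool_pos: [0.5401, 0.0679, 0.1498]
ee_rot: [3.14, -0.0, 1.422]
wrist_force: [0.5, 0.6, -0.6]
opening: 0.382
grasp_force: 60.4
```

Call:
step_arm(
  increments=[
    [[0,0,0,-6.5,-1],[0,0,0,-6.5,-1],[0,0,0,-6.5,-1]],
  ],
)

```text
time: 21.28
tool_pos: [0.5402, 0.0677, 0.1496]
ee_rot: [3.141, -0.001, 1.525]
wrist_force: [0.8, -0.4, -1.2]
opening: 0.379
grasp_force: 60.4
```

```bash
python3 - <<'E'
from fresh import *
g=grab('wrist','w6.png');f=grab('scene')
s=ctrl.state();print(s['tool_pos'],s['ee_rot'],s['opening'])
b=s['tool_pos'][2]+.018
print(find(g,'yel',b),find(f,'yel',b))
print(find(g,'red',.040),find(f,'red',.04))
E
```

```text
[0.5400789  0.06773256 0.14915901] [ 3.14121419e+00 -5.24085049e-05  1.52455260e+00] 0.3866763067910741
[(array([539.6,  60.5]), array([30.2, 77.9]), 87.4)] [(array([539.2,  59.1]), array([31.2, 79.7]), 88.8)]
[(array([481.3,  64.4]), array([29.9, 79. ]), 87.4)] [(array([482.6,  66. ]), array([29.6, 83.4]), 87.7)]
```

Call:
step_arm(
  increments=[
    [[0,0.002,0.03,0,-1],[0,0.002,0.065,0,-1],[0,0.002,0.1,0,-1],[0,0.002,0.12,0,-1],[0,0.002,0.127,0,-1],[0,0.002,0.127,0,-1],[0,0.002,0.127,0,-1]],
  ],
)

```text
time: 21.97
tool_pos: [0.5421, 0.0674, 0.0218]
ee_rot: [-3.141, 0.001, 1.526]
wrist_force: [-0.5, -0.9, -1.0]
opening: 0.383
grasp_force: 65.1
```

Call:
step_arm(
  increments=[
    [[0,0,0,0,-0.1],[0,0,0,0,-0.05],[0,0,0,0,0.0],[0,0,0,0,0.0],[0,0,-0.015,0,0.0],[0,0,-0.05,0,0.0],[0,0,-0.09,0,0.0],[0,0,-0.13,0,0.3],[0,0,-0.17,0,0.3],[0,0,-0.19,0,0.3]],
  ],
)

```text
time: 22.8
tool_pos: [0.5431, 0.0674, 0.2162]
ee_rot: [3.138, -0.001, 1.527]
wrist_force: [1.2, -0.5, 0.0]
opening: 0.648
grasp_force: 0.0
```

Call:
step_arm(
  increments=[
    [[-0.343,0.094,0,0,0.0],[-0.343,0.094,0,0,0.0],[-0.343,0.094,0,0,0.0],[-0.343,0.094,0,0,0.0],[-0.343,0.094,0,0,0.0],[-0.343,0.094,0,0,0.0],[-0.343,0.094,0,0,0.0],[-0.343,0.094,0,0,0.0],[-0.343,0.094,0,0,0.0],[-0.343,0.094,0,0,0.0]],
  ],
)

```text
time: 23.63
tool_pos: [0.6203, -0.2852, 0.2117]
ee_rot: [-3.141, 0.003, 1.522]
wrist_force: [0.4, 0.3, 0.8]
opening: 0.499
grasp_force: 0.0
```

```bash
python3 - <<'E'
from fresh import *
g=grab('wrist','w7.png');f=grab('scene','s7.png')
s=ctrl.state();print(s['tool_pos'],s['ee_rot'],s['opening'])
print(find(f,'yel',.04),find(f,'red',.04))
cv2.imwrite('pics/c7.png',np.hstack([cv2.resize(x,(400,300)) for x in(f['frame'],g['frame'])]))
P=cloud(g);d=g['frame'].max(2)<60
m=d&(P[...,2]>.055)&(P[...,2]<.075)&(np.abs(P[...,0]-.622)<.04)&(np.abs(P[...,1]+.278)<.06)
q=(P[m][:,:2]*1000).astype(np.float32);print(len(q),P[m].mean(0),cv2.minAreaRect(q))
E
```

```text
[ 0.62098109 -0.27998306  0.21150808] [-3.14108653e+00  7.26875801e-05  1.52632615e+00] 0.504411125905806
[(array([542.4,  59.5]), array([30.2, 80.7]), 87.5)] []
659 [ 0.62513474 -0.26860641  0.06735519] ((622.8185424804688, -270.5246887207031), (49.47097396850586, 12.750345230102539), 88.12032318115234)
```

View pics/c7.png

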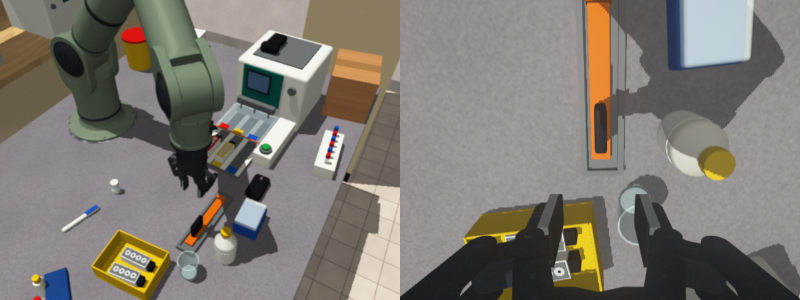

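The scene half shows yellow and red sitting in their lanes. The wrist half shows the stick handle upright at about (600,130), with nothing near it but the bottle to the right.

Call:
step_arm(
  increments=[
    [[0.006,0.002,0.03,0,0.0],[0.006,0.002,0.07,0,0.0],[0.006,0.002,0.11,0,0.0],[0.006,0.002,0.145,0,0.0],[0.006,0.002,0.17,0,0.0],[0.006,0.002,0.178,0,0.0],[0.006,0.002,0.178,0,0.0],[0.006,0.002,0.178,0,0.0]],
  ],
)

```text
time: 24.4
tool_pos: [0.6243, -0.2728, 0.0352]
ee_rot: [3.141, 0.0, 1.529]
wrist_force: [0.2, -0.8, 0.6]
opening: 0.503
grasp_force: 0.0
```

Call:
step_arm(
  increments=[
    [[0,0,0,0,-1],[0,0,0,0,-1],[0,0,0,0,-1],[0,0,0,0,-1],[0,0,0,0,-1],[0,0,0,0,-1]],
  ],
  newtons=100,
)

```text
time: 24.9
tool_pos: [0.6245, -0.2733, 0.0356]
ee_rot: [3.139, 0.0, 1.528]
wrist_force: [-0.3, 1.2, 10.2]
opening: 0.15
grasp_force: 97.3
```

Call:
step_arm(
  increments=[
    [[0,0,-0.02,0,-1],[0,0,-0.05,0,-1],[0,0,-0.08,0,-1],[0,0,-0.11,0,-1],[0,-0.04,-0.11,0,-1],[0.03,-0.08,-0.11,0,-1],[0.06,-0.11,-0.11,0,-1],[0.09,-0.135,-0.11,0,-1],[0.12,-0.158,-0.11,0,-1],[0.12,-0.158,-0.11,0,-1]],
  ],
)

```text
time: 25.73
tool_pos: [0.467, -0.141, 0.144]
ee_rot: [-3.139, -0.004, 1.532]
wrist_force: [1.9, -0.3, -1.5]
opening: 0.153
grasp_force: 97.7
```

```bash
python3 - <<'E'
from fresh import *
g=grab('wrist','w8.png');f=grab('side');
s=ctrl.state();print(s['tool_pos'],s['ee_rot'],s['opening'],s['grasp_force'])
h=cv2.cvtColor(g['frame'],cv2.COLOR_BGR2HSV);m=cv2.inRange(h,(5,150,100),(16,255,255))
P=cloud(g);ok=(m>0)&(np.abs(P[...,0]-.472)<.04)&(P[...,1]<.04)
p=P[ok];t=p[p[:,1]>p[:,1].max()-.02];print('tip',p[:,1].max(),np.median(t,0));b=p[np.abs(p[:,1]+.08)<.02];print('bar',np.median(b,0))
for n,x in(('w',g),('side',f)): print(find(x,'yel',.04),find(x,'red',.04))
E
```

```text
[ 0.47087182 -0.14492958  0.14478301] [ 3.14017261e+00 -1.21702237e-03  1.53051367e+00] 0.14873802536783132 97.73066639900208
tip -0.0023023419873621246 [ 0.49223586 -0.00251401  0.01268873]
bar [ 0.46887039 -0.07862324  0.12489929]
[] []
[] []
```

View pics/w8.png

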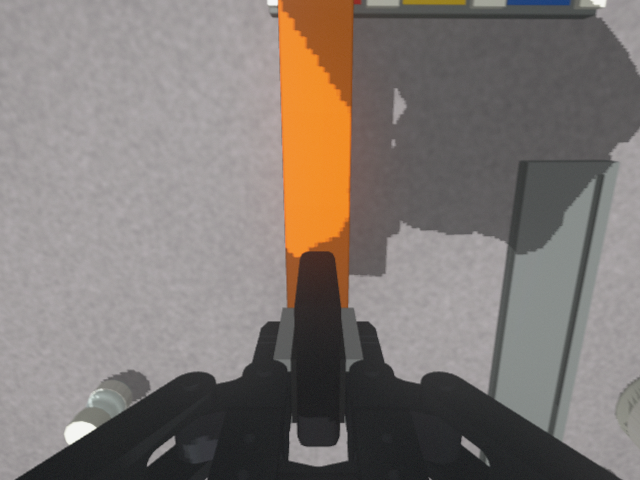

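The wrist view shows the stick held straight and level, with its bar along columns 285–350. The tip is out of the frame at the top.

```bash
cat > tip.py <<'E'
from fresh import *
def tip(n):
    f=grab(n);h=cv2.cvtColor(f['frame'],cv2.COLOR_BGR2HSV);m=cv2.inRange(h,(4,140,60),(17,255,255));P=cloud(f)
    s=ctrl.state();T=np.array(s['tool_pos']);zu=T[2]-.0296
    Q=P-T
    ok=(m>0)&(np.abs(Q[...,0])<.045)&(Q[...,1]>.02)&(Q[...,1]<.18)&(np.abs(P[...,2]-zu-.016)<.012)
    p=P[ok];e=p[:,1].max();t=p[p[:,1]>e-.012]
    print(n,'TCP',T.round(4),'tip_y',e.round(4),'off',(e-T[1]).round(4),'foot med',np.median(t,0).round(4),'zmax',t[:,2].max().round(3),'x',np.percentile(t[:,0],[2,98]).round(4),'underside',zu.round(4))
    return f
E
python3 - <<'E'
from tip import *
f=tip('scene');g=tip('side')
for n,x in(('scene',f),('side',g)): print(n,find(x,'yel',.04),find(x,'red',.04))
E
```

```text
scene TCP [ 0.4716 -0.1462  0.1447] tip_y 0.0057 off 0.1519 foot med [ 0.4802 -0.002   0.1351] zmax 0.14 x [0.4608 0.4914] underside 0.1151
side TCP [ 0.4718 -0.1469  0.1445] tip_y 0.0036 off 0.1505 foot med [ 0.47   -0.0062  0.133 ] zmax 0.138 x [0.4597 0.4864] underside 0.1149
scene [(array([542.5,  60.7]), array([30.2, 83.1]), 87.6)] [(array([482.4,  65. ]), array([29.5, 81.4]), 87.7)]
side [] []
```

Call:
step_arm(
  increments=[
    [[0,0.001,0.03,0,-1],[0,0.001,0.06,0,-1],[0,0.001,0.09,0,-1],[0,0.001,0.1,0,-1],[0,0.001,0.101,0,-1],[0,0.001,0.101,0,-1]],
  ],
)

```text
time: 26.43
tool_pos: [0.4721, -0.1476, 0.0433]
ee_rot: [-3.141, 0.0, 1.527]
wrist_force: [1.2, -0.3, -0.6]
opening: 0.149
grasp_force: 97.9
```

```bash
python3 - <<'E'
from tip import *
s=ctrl.state();print(s['wrist_force'],s['ee_rot'])
f=tip('scene');g=tip('side')
g=grab('scene');cv2.imwrite('pics/c9.png',cv2.resize(g['frame'][170:330,280:480],(800,640))[:600])
E
```

```text
[ 1.15800187 -0.32662355 -0.62360856] [-3.14139560e+00  3.54957036e-04  1.52688029e+00]
scene TCP [ 0.4725 -0.1474  0.0438] tip_y 0.0022 off 0.1496 foot med [ 0.4808 -0.0063  0.0332] zmax 0.038 x [0.466  0.4932] underside 0.0142
side TCP [ 0.4728 -0.1472  0.0441] tip_y 0.0034 off 0.1507 foot med [ 0.4697 -0.0036  0.0334] zmax 0.037 x [0.461  0.4899] underside 0.0145
```

View pics/c9.png

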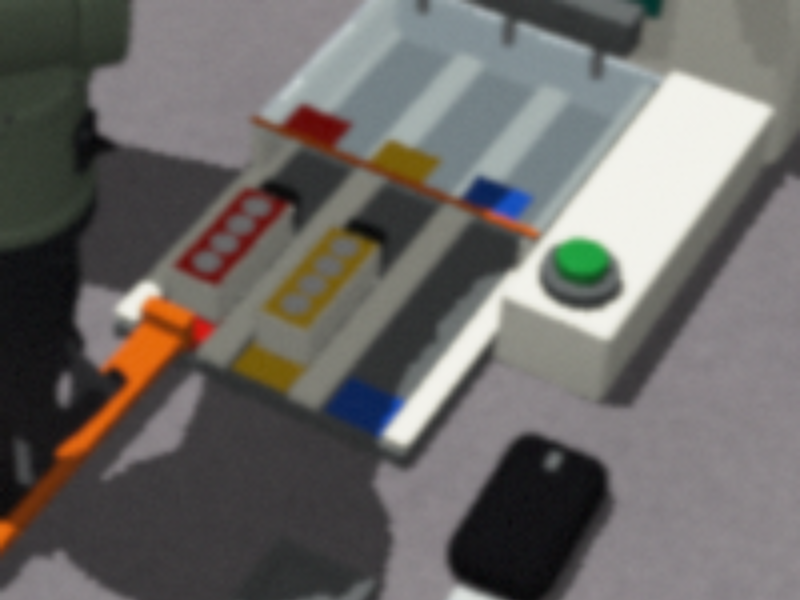

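The crop shows the stick's foot at (175,325) in the red lane behind the red cartridge, with yellow seated in its own lane.

Call:
step_arm(
  increments=[
    [[0.01,0.001,0,0,-1],[0.02,0.001,0,0,-1],[0.035,0.001,0,0,-1],[0.05,0.001,0,0,-1],[0.065,0.001,0,0,-1],[0.08,0.001,0,0,-1],[0.095,0.001,0,0,-1],[0.11,0.001,0,0,-1],[0.125,0.001,0,0,-1],[0.14,0.001,0,0,-1]],
  ],
)

```text
time: 27.42
tool_pos: [0.4789, -0.0048, 0.0433]
ee_rot: [3.141, -0.0, 1.529]
wrist_force: [0.2, -2.0, 1.0]
opening: 0.145
grasp_force: 98.0
```

```bash
python3 - <<'E'
from tip import *
s=ctrl.state();print(s['wrist_force'],s['tool_pos'],s['grasp_force'])
f=grab('scene')
h=cv2.cvtColor(f['frame'],cv2.COLOR_BGR2HSV)
cv2.imwrite('pics/c10.png',cv2.resize(f['frame'][150:310,300:480],(720,600)))
E
```

```text
[ 0.20303256 -1.968729    1.00041402] [ 0.47894069 -0.00481094  0.04328413] 97.9634428024292
```

View pics/c10.png

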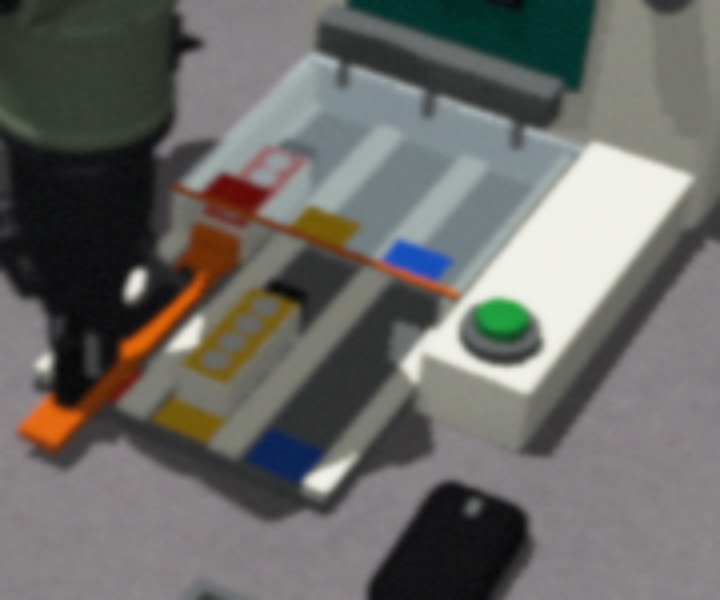

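The crop shows red sliding straight in under the guard ahead of the foot, with yellow untouched.

Call:
step_arm(
  increments=[
    [[0.012,0,0,0,-1],[0.024,0,0,0,-1],[0.036,0,0,0,-1],[0.046,0,0,0,-1],[0.054,0,0,0,-1],[0.06,0,0,0,-1],[0.06,0,0,0,-1]],
  ],
)

```text
time: 28.05
tool_pos: [0.4814, 0.0546, 0.0428]
ee_rot: [-3.142, -0.0, 1.53]
wrist_force: [-0.1, 0.4, -0.3]
opening: 0.15
grasp_force: 97.9
```

Call:
step_arm(
  increments=[
    [[0.002,0,0,0,-1],[0.004,0,0,0,-1],[0.004,0,0,0,-1]],
  ],
)

```text
time: 28.3
tool_pos: [0.4816, 0.0571, 0.0428]
ee_rot: [-3.142, 0.0, 1.528]
wrist_force: [0.8, 0.5, -1.0]
opening: 0.146
grasp_force: 97.9
```

Call:
step_arm(
  increments=[
    [[0.002,0,0,0,-1],[0.003,0,0,0,-1],[0.003,0,0,0,-1]],
  ],
)

```text
time: 28.55
tool_pos: [0.4816, 0.0574, 0.0429]
ee_rot: [3.141, 0.003, 1.526]
wrist_force: [-1.2, -16.8, 4.0]
opening: 0.148
grasp_force: 98.7
```

Call:
step_arm(
  increments=[
    [[0.001,0,0,0,-1],[0.002,0,0,0,-1],[0.002,0,0,0,-1]],
  ],
)

```text
time: 28.8
tool_pos: [0.4816, 0.0575, 0.0431]
ee_rot: [3.141, 0.005, 1.524]
wrist_force: [-3.2, -29.1, 7.5]
opening: 0.146
grasp_force: 99.2
```

Call:
step_arm(
  increments=[
    [[0.001,0,0,0,-1],[0.002,0,0,0,-1],[0.002,0,0,0,-1]],
  ],
)

```text
time: 29.05
tool_pos: [0.4817, 0.0575, 0.0432]
ee_rot: [3.14, 0.007, 1.522]
wrist_force: [-4.4, -41.0, 12.6]
opening: 0.15
grasp_force: 99.8
```

Call:
step_arm(
  increments=[
    [[-0.02,0,0,0,-1],[-0.05,0,0,0,-1],[-0.08,0,0,0,-1],[-0.115,0,0,0,-1],[-0.15,0,0,0,-1],[-0.185,0,0,0,-1],[-0.215,0,0,0,-1],[-0.215,0,-0.02,0,-1],[-0.215,0,-0.04,0,-1],[-0.215,0,-0.04,0,-1]],
  ],
)

```text
time: 29.88
tool_pos: [0.4735, -0.1521, 0.0853]
ee_rot: [3.139, 0.0, 1.526]
wrist_force: [1.7, 0.1, -0.8]
opening: 0.151
grasp_force: 97.9
```

Call:
step_arm(
  increments=[
    [[0,0.03,0,0,-1],[0,0.06,0,0,-1],[0,0.06,0,0,-1],[0,0.06,0,0,-1]],
  ],
)

```text
time: 30.22
tool_pos: [0.5335, -0.1529, 0.0822]
ee_rot: [-3.142, 0.0, 1.529]
wrist_force: [-1.3, 0.2, -0.4]
opening: 0.149
grasp_force: 98.0
```

```bash
python3 - <<'E'
from tip import *
f=tip('scene');g=tip('side');print(ctrl.state()['ee_rot'])
print(find(f,'yel',.04))
cv2.imwrite('pics/c11.png',cv2.resize(f['frame'][150:310,300:480],(720,600)))
E
```

```text
scene TCP [ 0.5323 -0.1531  0.0822] tip_y -0.0026 off 0.1505 foot med [ 0.5414 -0.0101  0.0728] zmax 0.079 x [0.5247 0.5537] underside 0.0526
side TCP [ 0.5319 -0.1532  0.0823] tip_y -0.0038 off 0.1494 foot med [ 0.5331 -0.0132  0.0706] zmax 0.075 x [0.5198 0.5489] underside 0.0527
[-3.14046277e+00 -8.38035217e-05  1.52802547e+00]
[(array([542.4,  59.7]), array([30.4, 80.3]), 87.3)]
```

View pics/c11.png

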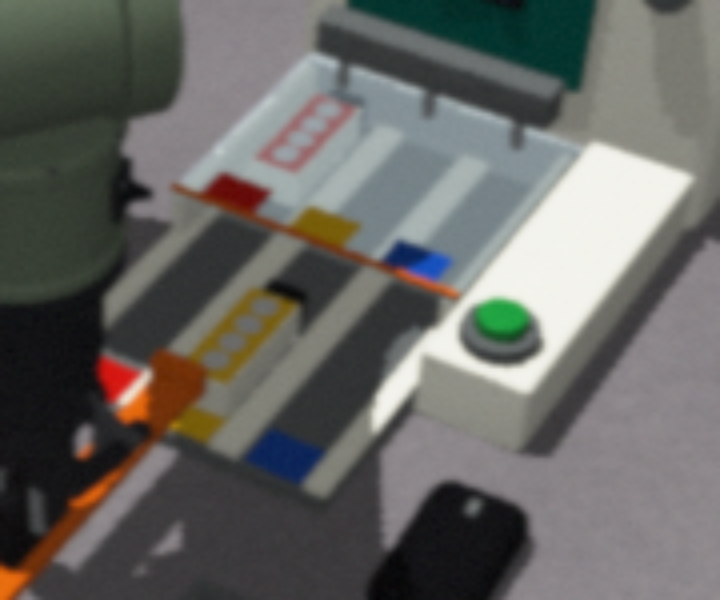

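The crop shows red home at the stop (nose at about (355,98)), and the foot at (180,380) behind yellow.

Call:
step_arm(
  increments=[
    [[0,0.002,0.02,0,-1],[0,0.002,0.039,0,-1],[0,0.002,0.039,0,-1],[0.01,0.002,0.039,0,-1],[0.02,0.002,0.039,0,-1],[0.035,0.002,0.039,0,-1],[0.05,0.002,0.039,0,-1],[0.065,0.002,0.039,0,-1],[0.08,0.002,0.039,0,-1],[0.095,0.002,0.039,0,-1]],
  ],
)

```text
time: 31.15
tool_pos: [0.5389, -0.0564, 0.0449]
ee_rot: [3.141, -0.001, 1.529]
wrist_force: [0.2, -0.3, -1.3]
opening: 0.148
grasp_force: 97.9
```

Call:
step_arm(
  increments=[
    [[0.015,0,0,0,-1],[0.03,0,0,0,-1],[0.045,0,0,0,-1],[0.06,0,0,0,-1],[0.075,0,0,0,-1],[0.09,0,0,0,-1],[0.1,0,0,0,-1],[0.105,0,0,0,-1],[0.11,0,0,0,-1],[0.11,0,0,0,-1]],
  ],
)

```text
time: 31.98
tool_pos: [0.5434, 0.0524, 0.0441]
ee_rot: [3.141, -0.0, 1.529]
wrist_force: [0.2, 0.2, -0.8]
opening: 0.147
grasp_force: 98.0
```

Call:
step_arm(
  increments=[
    [[0.002,0,0,0,-1],[0.004,0,0,0,-1],[0.004,0,0,0,-1]],
  ],
)

```text
time: 32.23
tool_pos: [0.5436, 0.0546, 0.0439]
ee_rot: [3.141, 0.001, 1.527]
wrist_force: [-0.5, -3.9, -0.0]
opening: 0.144
grasp_force: 98.1
```

Call:
step_arm(
  increments=[
    [[0.001,0,0,0,-1],[0.003,0,0,0,-1],[0.003,0,0,0,-1]],
  ],
)

```text
time: 32.48
tool_pos: [0.5436, 0.0547, 0.0441]
ee_rot: [3.141, 0.004, 1.525]
wrist_force: [-1.7, -20.3, 4.1]
opening: 0.15
grasp_force: 98.9
```

Call:
step_arm(
  increments=[
    [[-0.02,0,0,0,-1],[-0.05,0,0,0,-1],[-0.08,0,0,0,-1],[-0.115,0,0,0,-1],[-0.15,0,0,0,-1],[-0.185,0,0,0,-1],[-0.215,0,0,0,-1],[-0.23,0,-0.03,0,-1],[-0.23,0,-0.07,0,-1],[-0.23,0,-0.1,0,-1]],
  ],
)

```text
time: 33.32
tool_pos: [0.5332, -0.1734, 0.1458]
ee_rot: [-3.141, 0.001, 1.524]
wrist_force: [1.3, -0.3, -1.0]
opening: 0.151
grasp_force: 97.9
```

Call:
step_arm(
  increments=[
    [[-0.04,0.03,0,0,-1],[-0.07,0.06,0,0,-1],[-0.1,0.09,0,0,-1],[-0.105,0.095,0,0,-1],[-0.105,0.095,0,0,-1],[-0.105,0.095,0,0,-1]],
  ],
)

```text
time: 33.82
tool_pos: [0.6238, -0.2812, 0.1431]
ee_rot: [-3.141, 0.0, 1.527]
wrist_force: [-0.4, 0.2, 0.2]
opening: 0.147
grasp_force: 98.1
```

```bash
python3 - <<'E'
from tip import *
f=tip('scene');print(ctrl.state()['ee_rot'])
g=grab('wrist','w12.png')
cv2.imwrite('pics/c12.png',np.hstack([cv2.resize(f['frame'][150:310,300:500],(400,300)),cv2.resize(g['frame'],(400,300))]))
E
```

```text
scene TCP [ 0.6237 -0.2801  0.1433] tip_y -0.1312 off 0.149 foot med [ 0.633  -0.1391  0.1332] zmax 0.138 x [0.6164 0.6447] underside 0.1137
[-3.14063644e+00 -5.16701710e-04  1.52753984e+00]
```

View pics/c12.png

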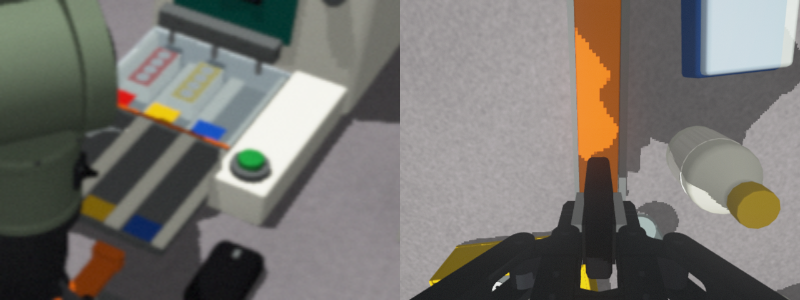

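The left half shows red and yellow both home under the guard. The right half shows the stick hovering above its trough.

Call:
step_arm(
  increments=[
    [[0.007,0.001,0.03,0,-1],[0.007,0.001,0.06,0,-1],[0.007,0.001,0.085,0,-1],[0.007,0.001,0.1,0,-1],[0.007,0.001,0.107,0,-1],[0.007,0.001,0.107,0,-1],[0.007,0.001,0.107,0,-1]],
  ],
)

```text
time: 34.5
tool_pos: [0.626, -0.2731, 0.0378]
ee_rot: [3.141, 0.0, 1.528]
wrist_force: [0.0, 0.3, -0.3]
opening: 0.149
grasp_force: 98.1
```

Call:
step_arm(
  increments=[
    [[0,-0.001,0.001,0,-1],[0,-0.001,0.001,0,-0.5],[0,-0.001,0.001,0,-0.3],[0,-0.001,0.001,0,-0.1],[0,-0.001,0.001,0,0],[0,-0.001,0.001,0,0],[0,-0.001,-0.03,0,0],[0,-0.001,-0.07,0,0],[0,-0.001,-0.11,0,0],[0,-0.001,-0.15,0,0]],
  ],
)

```text
time: 35.33
tool_pos: [0.6243, -0.2732, 0.1885]
ee_rot: [-3.141, 0.0, 1.528]
wrist_force: [-0.9, -0.0, -0.0]
opening: 0.497
grasp_force: 0.0
```

```bash
python3 - <<'E'
from tip import *
s=ctrl.state();print(s['tool_pos'],s['ee_rot'])
g=grab('wrist');f=grab('scene')
P=cloud(g);d=g['frame'].max(2)<60
m=d&(P[...,2]>.055)&(P[...,2]<.075)&(np.abs(P[...,0]-.622)<.04)&(np.abs(P[...,1]+.278)<.06)
print(cv2.minAreaRect((P[m][:,:2]*1000).astype(np.float32)),P[m].max(0))
h=cv2.cvtColor(f['frame'],cv2.COLOR_BGR2HSV);P=cloud(f)
m=(cv2.inRange(h,(5,150,80),(16,255,255))>0)&(np.abs(P[...,0]-.625)<.03)&(P[...,1]<-.05)
p=P[m];print('y range',p[:,1].min(),p[:,1].max(),'z bar',np.median(p[p[:,1]<-.15],0),'foot',np.median(p[p[:,1]>p[:,1].max()-.01],0))
m=cv2.inRange(h,(50,100,40),(80,255,255))>0;m&=(np.abs(P[...,2]-.075)<.02)&(np.abs(P[...,0]-.674)<.03);print('btn',P[m].mean(0),P[m][:,2].max())
E
```

```text
[ 0.6242566  -0.27321604  0.18854352] [-3.14104480e+00  1.53689153e-04  1.52789223e+00]
((625.1746215820312, -271.33416748046875), (51.13005447387695, 12.760119438171387), 87.42084503173828) [ 0.63212761 -0.24567326  0.06979946]
y range -0.32506397519110813 -0.105301259822217 z bar [ 0.63164428 -0.22354326  0.01498109] foot [ 0.62312881 -0.1076141   0.00469089]
btn [0.67638737 0.10955183 0.07510593] 0.0803998765351176
```

Call:
step_arm(
  increments=[
    [[0.387,0.033,0,0,-1],[0.387,0.033,0,0,-1],[0.387,0.033,0,0,-1],[0.387,0.033,0,0,-1],[0.387,0.033,0,0,-1],[0.387,0.033,0,0,-1],[0.387,0.033,0,0,-1],[0.387,0.033,0,0,-1],[0.387,0.033,0,0,-1],[0.387,0.033,0,0,-1]],
  ],
)

```text
time: 36.27
tool_pos: [0.6741, 0.12, 0.1862]
ee_rot: [-3.141, -0.003, 1.535]
wrist_force: [0.0, 1.0, 0.1]
opening: 0.001
grasp_force: 0.0
```

Call:
step_arm(
  increments=[
    [[0,0,0.03,0,-1],[0,0,0.06,0,-1],[0,0,0.085,0,-1],[0,0,0.085,0,-1],[0,0,0.085,0,-1]],
  ],
)

```text
time: 36.68
tool_pos: [0.6737, 0.1117, 0.1015]
ee_rot: [-3.14, 0.001, 1.528]
wrist_force: [0.3, -0.4, 0.9]
opening: 0.0
grasp_force: 0.0
```

```bash
python3 - <<'E'
from tip import *
s=ctrl.state();print(s['tool_pos'],s['ee_rot'],s['wrist_force'])
g=grab('wrist');f=grab('side')
for n,f in(('w',g),('side',f)):
    h=cv2.cvtColor(f['frame'],cv2.COLOR_BGR2HSV);P=cloud(f)
    m=cv2.inRange(h,(50,100,30),(80,255,255))>0;m&=(np.abs(P[...,2]-.075)<.02)&(np.abs(P[...,0]-.674)<.03)
    if m.any(): print(n,P[m].min(0).round(4),P[m].max(0).round(4))
E
```

```text
[0.67374438 0.11168725 0.10148757] [-3.14006832e+00  7.74405400e-04  1.52798060e+00] [ 0.34529097 -0.38781123  0.85446006]
w [0.6609 0.0978 0.066 ] [0.689  0.13   0.0794]
side [0.6566 0.0964 0.0675] [0.6848 0.1226 0.0782]
```

Call:
step_arm(
  increments=[
    [[0,0,0.015,0,-1],[0,0,0.024,0,-1],[0,0,0.03,0,-1],[0,0,0.033,0,-1],[0,0,0.034,0,-1],[0,0,0.034,0,-1]],
  ],
)

```text
time: 37.28
tool_pos: [0.6747, 0.1122, 0.0705]
ee_rot: [3.14, -0.002, 1.528]
wrist_force: [-14.1, 0.6, 37.1]
opening: -0.002
grasp_force: 18.3
```

Call:
step_arm(
  increments=[
    [[0,0,0,0,-1],[0,0,-0.02,0,-1],[0,0,-0.06,0,-1],[0,0,-0.1,0,-1],[-0.04,0,-0.14,0,-1],[-0.08,-0.04,-0.18,0,-1],[-0.12,-0.08,-0.2,0,-1],[-0.16,-0.12,-0.2,0,-1],[-0.16,-0.16,-0.2,0,-1],[-0.16,-0.2,-0.2,0,-1]],
  ],
)

```text
time: 38.12
tool_pos: [0.5178, -0.0282, 0.2632]
ee_rot: [3.14, 0.0, 1.526]
wrist_force: [0.2, -0.3, 0.8]
opening: -0.0
grasp_force: 0.0
```

```bash
python3 - <<'E'
from tip import *
s=ctrl.state();print(s['tool_pos'],s['wrist_force'])
f=grab('scene','s14.png');P=cloud(f)
h=cv2.cvtColor(f['frame'],cv2.COLOR_BGR2HSV)
m=cv2.inRange(h,(50,100,40),(80,255,255))>0;m&=(np.abs(P[...,2]-.075)<.02)&(np.abs(P[...,0]-.674)<.03);print('btn z',np.median(P[m][:,2]))
E
```

```text
[ 0.51778802 -0.02817899  0.26324659] [ 0.17711521 -0.29065953  0.78795672]
btn z 0.07523995105153022
```

View pics/s14.png

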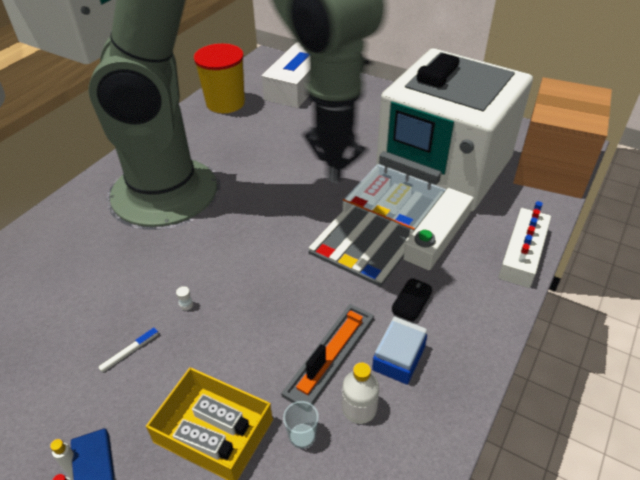

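The scene shows red (376,185) and yellow (398,194) home, both spent cartridges in the tub (210,425), the stick in its trough (330,350) and START up (425,237). The bystanders are unmoved and there is no blue cartridge on the bench.

```bash
python3 -c "
from plant import ctrl
print(ctrl.finish_job())"
```

```text
the job is handed in; nothing more can be done
None
```

I handed the job in (no verdict came back): both spent cartridges are in the tub, red and yellow are home against the stop (no fresh blue was on the bench), START was pressed to its bottom and is up again, and the stick is back in its trough.

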